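Test the medal with the tester pen

TASK

First slide the round wooden block with the brass medal along the bench until it lies wholly on the copper contact plate, without lifting or tipping it. Then take the tester pen out of its stand and hold it upright with its sprung tip on the blue dot of the medal, pressing lightly so that the tip is about half-way in (not fully in), with the block still wholly on the plate; leave everything else on the bench where it is. Finish while still holding the pen there: do not let go or lift away.

Things in the scene. Friction and masses are not known exactly. Their poses are not given: they have to be found in the camera images.
- contact_plate: Round copper contact plate with a thin dark rim, 130 mm across, let in flush with the bench top (things slide over it freely). Origin at its centre, at bench height. It cannot move.
- work_block: Loose round dark-wood block, 100 mm across and 30 mm tall, about 0.4 to 0.8 kg, with a brass medal (68 mm across, 5 mm thick) fixed in the middle of its top, so the medal's face is level and 35 mm above the bench. Origin at the centre of the underside, z up. Too wide to grip: slide it by pushing at its side.
- spot (a point): Centre of the blue dot, 18 mm across, on the face of the brass medal: 16 mm from the block's axis along the block's +x, 35 mm above the bench. It moves with the block.
- pen_stand: Wooden stand for the tester pen, fixed to the bench: 80 x 80 mm, 70 mm tall (steel foot 96 mm square, 6 mm thick), with one upright round hole of 24 mm in the middle of its top. Origin under its centre.
- pen: Tester pen, 0.13 kg, upright in the stand, tip down; free once lifted 60 mm. Origin at its relaxed point (15 mm above the bench in the stand), z up the pen. Along z: sprung tip to 16 mm, black nose 18 mm thick to 55, black collar 34 mm square 55 to 62 (rests on the stand), square aluminium grip 22 x 22 mm, flats facing its x and y, 62 to 128 (top). Grip it from above, about 92 mm up.
- probe_point (a point): The very point of the pen's sprung brass tip (6 mm thick, round-ended), at the pen's origin while the tip is relaxed; goes in with the tip.
- pen_tip (a joint): How far the pen's sprung tip is pushed in, m: 0 relaxed, 0.012 fully in. The spring takes 0.4 N per mm (4.8 N fully in; beyond that it is solid).
- mallet: Bystander, to be left alone: bench hammer lying on the bench, 240 mm long. Origin on the thing, at or near bench height.
- ring_cone: Bystander, to be left alone: small steel ring-sizing cone standing on a round foot 56 mm across, 100 mm tall. Origin on the thing, at or near bench height.
- jar: Bystander, to be left alone: amber jar with a black lid, 60 mm across, 70 mm tall. Origin on the thing, at or near bench height.
- wire_spool: Bystander, to be left alone: brass-coloured spool, 60 mm across, 40 mm tall. Origin on the thing, at or near bench height.
- bench_block: Bystander, to be left alone: square steel block 75 x 75 x 30 mm. Origin on the thing, at or near bench height.
- dish: Bystander, to be left alone: white bowl, 70 mm across, 22 mm tall. Origin on the thing, at or near bench height.
- graver: Bystander, to be left alone: screwdriver-like graver with a wooden handle, 170 mm long, lying on the bench. Origin on the thing, at or near bench height.
Things that resemble listed ones, but are neither listed nor needed, are in the scene too. Leave any pink or turquoise look-alike of the pen_stand alone.

How it is judged:
On the way, in this order (a step that is already met when the one before it is completed fails the run):
1. the block is slid wholly onto the contact plate while the pen is still in its stand (horizontal distance between work_block and contact_plate below 0.016 m and height (world z) of work_block below 0.004 m and linear speed of work_block below 0.01 m/s and height (world z) of pen below 0.03 m), for 0.2 s.
2. the pen is out of its stand, in the fingers (height (world z) of pen above 0.03 m and horizontal distance between pen and pen_stand above 0.06 m and contact force between pen and the fingers above 1 N), for 0.1 s.
At the end, for the whole second after the job is handed in: Block flat and still, centre within 16 mm of the plate's; pen in the fingers, clear of its stand, upright within 8 degrees, its point within 9 mm of the dot's centre, tip pushed in 2.5 to 11 mm, 0.8 to 6 N on the block; fingers off the block (horizontal distance between work_block and contact_plate below 0.016 m and height (world z) of work_block below 0.004 m and linear speed of each of work_block, pen below 0.01 m/s and angle between work_block's own z axis and vertical below 0.05 rad and distance between probe_point and spot below 0.009 m and angle between pen's own z axis and vertical below 0.14 rad and value of joint pen_tip between 0.0025 and 0.011 m and contact force between pen and work_block between 0.8 and 6 N and contact force between pen and the fingers above 1 N and contact force between pen and pen_stand below 0.1 N and contact force between work_block and the fingers below 0.1 N); the arm keeps its last pose, push and grip.
It fails at once if the block is lifted or tipped (height (world z) of work_block above 0.012 m or angle between work_block's own z axis and vertical above 0.2 rad).
It fails at once if the pen is pressed hard on the block (over 15 N) (contact force between pen and work_block above 15 N).
It fails at once if a bystander is moved by more than 30 mm (distance of any of mallet, ring_cone, jar, wire_spool, bench_block, dish, graver from where it was at the start of the episode above 0.03 m).
It also fails if it takes over 64 s, if anything falls off the work surface, if the arm or the gripper's body presses on something with over 40 N, if the wrist force passes 120 N, or if a joint passes its speed limit or range.

ROBOT

A 7-joint arm with a two-finger parallel gripper is mounted at the origin on the work surface. World frame = base frame: x ahead of the robot, y to its left, z up, the work surface at z = 0. Lengths are in m, angles in rad, forces in N, time in s.
With the tool pointing down it reaches from about 0.4 to 0.875 m from the base axis. Payload 6.5 kg.
Tool frame: the origin (TCP) lies on the centre line of the jaws, within the pads' length; the fingertips stand 11 mm ahead of it and the grasp point (between the pads) lies 8 mm behind it; z points along the fingers, y is the line along which they close (so a half turn about z gives the same grasp; the last joint's range is limited). The gripper opens to 85 mm and grips with 20 to 120 N. Pads are 22 mm wide; open, the fingers measure 114 mm over their backs; the gripper's body (76 mm by 85 mm) begins 54 mm behind the grasp point. The pads swing forward as they close: fully open they stand 13 mm farther back than shut.
Start: joints at [-1.227, 0.536, -0.004, 1.538, 0.003, 1.067, -0.071], TCP at [0.259, 0.596, 0.242] pointing down, gripper open.
Joint ranges: [-2.7, 2.7], [-0.37, 2.16], [-1.27, 1.26], [0.24, 2.4], [-1.31, 4.45], [0.19, 1.91], [-2.76, 2.76]. Speed limits (rad/s): [2.39, 2.39, 3.14, 3.14, 3.14, 3.14, 3.14].

INTERFACE

Orientations are given as a 3x3 rotation matrix whose columns are the frame's x, y, z axes.
In Python, from cell import env gives the robot as it stands.
- The arm moves only by the shell command python3 -m inch 'ROWS' [FORCE]. ROWS is JSON, a list of rows, each a list of 7 numbers: the opening, from 0 (shut) to 1 (fully open), then the shift along the tool's x, y, z normalised to -1 to 1, where 1 is 20 cm, then the turn, a rotation vector about the tool's x, y, z normalised to -1 to 1, where 1 is 90 degrees. In form: [[jaw, dx, dy, dz, rx, ry, rz], ...]. A call has 1 to 12 rows; each row is the pose to reach, as a shift and turn from the pose commanded when the call began, along the tool's axes at that moment; what a row does not reach only later rows make up. A row lasts 1/12 s, in which the tool goes at most 41.7 mm and 7.16 degrees, less where a joint would pass 70% of its speed; a pose out of reach is approached as far as the arm can. A call with a number of a shift or a turn outside -1 to 1 is refused whole. A call with a gripper value outside its range is refused whole. The fingers move at their own pace and stop on an object; FORCE is the grip in N (left out, the last holds). Time passes only in rows, so rows that repeat a pose let the fingers close. It gives the time, the measured TCP pose, the force, the opening and the grip force at its end, in the units of the state.
- env.get_state(): the state, without advancing time (a new reading comes with each control period).
- env.get_image(name): name is "side" or "top" or "wrist"; returns a dict with "image" (400x640x3 uint8, red, green, blue), "fx", "fy", "cx", "cy" (pixels), "world_to_cam" (4x4, takes a point from world to camera coordinates). Camera axes: x right, y up, looking along -z (the intrinsics and any distortion apply to the point x, -y, -z); pixel columns grow to the right and rows downward; lengths in m; the calibration is good to about 2 mm. The wrist camera is an equidistant fisheye: a pixel r from the principal point sees the ray r / f radians off the axis. A picture is of the moment at which its call begins. There is no depth.
- env.close_job(): hands the job in; it is judged then, once.
The state is a dict: "time_s": time; "qpos": joint angles; "qvel": joint speeds; "tau": joint torques, N m; "ee_pos": TCP position; "tool_rot": TCP orientation; "ft_force": force on the tool from outside, world axes, zero at the start; "ft_torque": the same for the moment, N m; "width": finger opening in m; "gripper_force": force on a finger pad.
Only numpy, scipy, OpenCV 4.12 (cv2) and the standard library are available. Lean on these libraries where they do the work, as an engineer would, in place of code of your own. Each camera call takes 0.05 s, during which the arm holds its last target. There are 200 camera calls.

## Working session

There is one attempt and no reset: what is moved stays moved. The work goes in short steps, Python scripts to look and compute and a shell command to move; the robot and the scene stay as the last step left them, time stands still between calls to the robot, and variables do not carry over. Pictures are saved under pics/ and viewed, at most 14 in all, crops included, and the job is handed in when it is done.

```bash
ls; mkdir -p pics
python3 - <<'E'
from cell import env
import cv2,numpy as np
for n in ["top","side"]:
    d=env.get_image(n); cv2.imwrite(f"pics/{n}0.png",d["image"][:,:,::-1])
    print(n,d["fx"],d["fy"],d["cx"],d["cy"],[k for k in d]); print(np.round(d["world_to_cam"],4).tolist())
s=env.get_state(); print({k:np.round(v,3).tolist() for k,v in s.items()})
E
```

```text
pics
top 438.25872294529466 438.25872294529466 320.5678926540891 201.81998117007586 ['image', 'fx', 'fy', 'cx', 'cy', 'world_to_cam']
[[-0.0415, -0.9991, 0.0022, 0.0047], [0.9742, -0.04, 0.2222, -0.5444], [-0.2219, 0.0113, 0.975, -1.169], [0.0, 0.0, 0.0, 1.0]]
side 461.58326028481616 461.58326028481616 319.4928261917557 194.16113872451797 ['image', 'fx', 'fy', 'cx', 'cy', 'world_to_cam']
[[-0.7731, -0.6342, 0.0096, 0.4341], [0.4374, -0.5222, 0.7321, -0.3033], [-0.4593, 0.5702, 0.6811, -1.3436], [0.0, 0.0, 0.0, 1.0]]
{'time_s': 0.1, 'qpos': [-1.227, 0.537, -0.004, 1.539, 0.003, 1.067, -0.071], 'qvel': [0.0, -0.001, 0.002, -0.003, -0.001, 0.001, 0.001], 'tau': [0.002, -58.457, 1.052, -25.977, 0.013, 0.005, 0.0], 'ee_pos': [0.259, 0.596, 0.241], 'tool_rot': [[-0.917, 0.398, -0.001], [0.398, 0.917, -0.001], [-0.0, -0.002, -1.0]], 'ft_force': [0.745, 0.744, 0.485], 'ft_torque': [0.011, -0.011, 0.051], 'gripper_force': 0.0, 'width': 0.085}
```

View pics/top0.png

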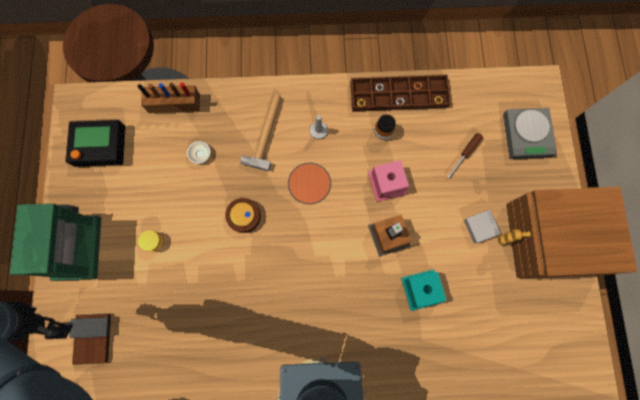

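View pics/side0.png

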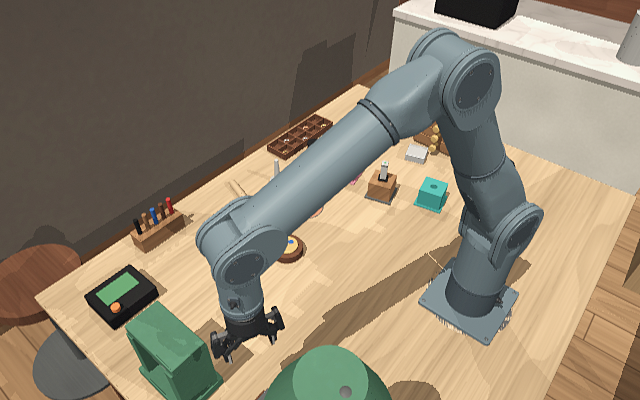

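The top view shows the plate at about (310,183), the block at (243,215) with its blue dot at (248,214), and the pen in its brown stand at (393,234). The mallet head is at (256,163). Pink and turquoise stands are at (389,180) and (425,289). In the side view the arm hides part of the bench, but the pen stands at (384,170).

```bash
cat > h.py <<'E'
import cv2,numpy as np
from cell import env
def ray(d,u,v):
    W=np.array(d["world_to_cam"]);R=W[:3,:3];c=-R.T@W[:3,3]
    return c,R.T@np.array([(u-d["cx"])/d["fx"],-(v-d["cy"])/d["fy"],-1])
def onz(d,u,v,z):
    c,r=ray(d,u,v); return c+r*(z-c[2])/r[2]
def px(d,p):
    W=np.array(d["world_to_cam"]);q=W[:3,:3]@np.asarray(p)+W[:3,3]
    return d["cx"]+d["fx"]*q[0]/-q[2], d["cy"]-d["fy"]*q[1]/-q[2]
def blobs(d,lo,hi,box,minA=15,z=0):
    u0,v0,u1,v1=box
    m=cv2.inRange(cv2.cvtColor(np.ascontiguousarray(d["image"]),cv2.COLOR_RGB2HSV),np.array(lo),np.array(hi))
    k=np.zeros_like(m);k[v0:v1,u0:u1]=m[v0:v1,u0:u1]
    out=[]
    for c in cv2.findContours(k,cv2.RETR_EXTERNAL,cv2.CHAIN_APPROX_NONE)[0]:
        A=cv2.contourArea(c)
        if A<minA: continue
        h=cv2.convexHull(c);M=cv2.moments(h);u,v=M["m10"]/M["m00"],M["m01"]/M["m00"]
        out.append((A,round(u,1),round(v,1),np.round(onz(d,u,v,z),4)[:2],cv2.minAreaRect(h)))
    return sorted(out,key=lambda o:-o[0])
E
python3 - <<'E'
from h import *
d=env.get_image("top")
hsv=cv2.cvtColor(d["image"],cv2.COLOR_RGB2HSV)
for n,p in dict(plate=(310,183),wood=(229,215),brass=(236,215),dot=(248,214),stand=(382,240),bench=(280,230),pent=(394,229),collar=(401,233)).items(): print(n,hsv[p[1],p[0]])
print("plate",blobs(d,(0,130,100),(12,255,255),(270,150,350,215),100,0))
print("dot",blobs(d,(95,90,40),(130,255,255),(225,195,265,235),4,.035))
print("medal",blobs(d,(13,150,130),(30,255,255),(222,192,265,235),50,.035))
print("block",blobs(d,(0,0,0),(30,255,110),(215,185,275,245),50,.03))
print("stand",blobs(d,(0,100,30),(20,255,150),(360,205,420,262),100,.07))
crop=cv2.resize(d["image"][150:270,210:430],None,fx=3.6,fy=3.6,interpolation=cv2.INTER_CUBIC)
cv2.imwrite("pics/crop1.png",crop[:,:,::-1])
E
```

```text
plate [ 10 171 197]
wood [ 17 186 119]
brass [ 19 181 214]
dot [108 194 162]
stand [ 14 174 133]
bench [ 16 136 195]
pent [ 14  30 168]
collar [ 12 163  64]
plate [(1228.5, 309.1, 183.1, array([0.6166, 0.0134]), ((309.0, 183.5), (39.0, 40.0), 90.0))]
dot [(10.0, 247.3, 213.9, array([0.5233, 0.192 ]), ((247.50003051757812, 214.00003051757812), (3.535533905029297, 3.535533905029297), 45.0))]
medal [(428.0, 241.5, 213.6, array([0.5249, 0.2086]), ((241.5, 213.5), (23.0, 23.0), 90.0))]
block [(994.5, 245.2, 215.3, array([0.5206, 0.1987]), ((245.5, 215.0), (37.0, 34.0), 0.0))]
stand [(752.5, 395.0, 235.3, array([ 0.4398, -0.2176]), ((395.8000183105469, 233.90003967285156), (35.10127639770508, 42.69075012207031), 71.56504821777344))]
```

View pics/crop1.png

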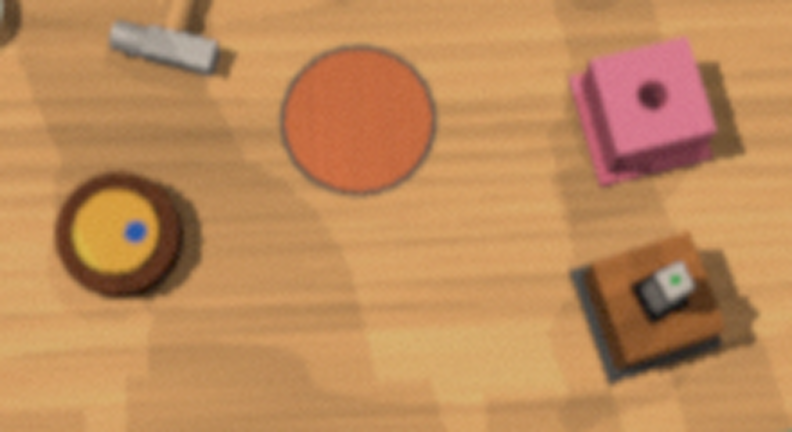

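```bash
cat >> h.py <<'E'
def goal(p,yaw_y=None):
    "shift/turn for TCP to world p with tool y at world angle yaw_y (deg), tool down"
    s=env.get_state();R=np.array(s["tool_rot"]);t=R.T@(np.array(p)-s["ee_pos"])/.2
    a=np.degrees(np.arctan2(R[1,1],R[0,1])); r=0 if yaw_y is None else ((a-yaw_y+90)%180-90)/90
    print("goal shift",np.round(t,3),"rz",round(r,3),"now",np.round(s["ee_pos"],4),"yaw",round(a,1),"opening",round(s["width"]/.085,3))
E
python3 - <<'E'
from h import *
d=env.get_image("top")
f=lambda a,b,z: np.round(onz(d,210+(a+.5)/3.6-.5,150+(b+.5)/3.6-.5,z)[:2],4)
print("block",f(119,234,.03),"medal",f(115,231,.035),"dot",f(135.5,231.5,.035),"plate",f(359,119,0))
print("mallet",[f(*p,.02) for p in [(112,38),(217,60),(212,75)]])
print("stand",[f(*p,.07) for p in [(591,268),(688,234),(722,328),(628,363)]],"pen top",f(676,280,.143))
print("pink",[f(*p,.07) for p in [(590,72),(685,39),(716,130),(618,160)]])
goal((.4876,.284,.14),25.4)
E
```

```text
block [0.5228 0.2059] medal [0.5243 0.2082] dot [0.5233 0.192 ] plate [0.6178 0.0124]
mallet [array([0.6898, 0.213 ]), array([0.6673, 0.1269]), array([0.6546, 0.1312])]
stand [array([ 0.4732, -0.1617]), array([ 0.4966, -0.2381]), array([ 0.4231, -0.2579]), array([ 0.3995, -0.1846])] pen top [ 0.4496 -0.2123]
pink [array([ 0.6295, -0.1716]), array([ 0.6536, -0.2486]), array([ 0.5783, -0.2667]), array([ 0.5573, -0.1885])]
goal shift [-1.67  -0.974  0.51 ] rz 0.457 now [0.2588 0.5959 0.2418] yaw 66.5 opening 1.003
```

```bash
python3 -m inch '[[0.8,-0.85,-0.5,0.2,0,0,0],[0.8,-0.85,-0.5,0.2,0,0,0],[0.8,-0.85,-0.5,0.2,0,0,0],[0.8,-0.85,-0.5,0.2,0,0,0],[0.8,-0.85,-0.5,0.2,0,0,0],[0.8,-0.85,-0.5,0.2,0,0,0],[0.8,-0.85,-0.5,0.2,0,0,0]]' 30
python3 - <<'E'
from h import *
goal((.486,.285,.09),25.7)
E
```

```text
time_s: 0.78
ee_pos: [0.3767, 0.4343, 0.2019]
tool_rot: [[-0.915, 0.403, 0.0], [0.403, 0.915, -0.002], [-0.001, -0.001, -1.0]]
ft_force: [-0.4, 1.1, -0.0]
width: 0.0683
gripper_force: 0.0
goal shift [-0.8   -0.462  0.561] rz 0.451 now [0.3767 0.4343 0.2019] yaw 66.2 opening 0.803
```

```bash
python3 -m inch '[[0.8,-0.8,-0.46,0.56,0,0,0.45],[0.8,-0.8,-0.46,0.56,0,0,0.45],[0.8,-0.8,-0.46,0.56,0,0,0.45],[0.8,-0.8,-0.46,0.56,0,0,0.45],[0.8,-0.8,-0.46,0.56,0,0,0.45],[0.8,-0.8,-0.46,0.56,0,0,0.45],[0.8,-0.8,-0.46,0.56,0,0,0.45],[0.8,-0.8,-0.46,0.56,0,0,0.45],[0.8,-0.8,-0.46,0.56,0,0,0.45]]'
python3 - <<'E'
from h import *
d=env.get_image("top");cv2.imwrite("pics/top2.png",d["image"][:,:,::-1])
d=env.get_image("wrist");cv2.imwrite("pics/w2.png",d["image"][:,:,::-1])
goal((.486,.285,.016),25.7)
goal((.617-.4333*.048,.0125+.9013*.048,.016),25.7)
E
```

```text
time_s: 1.53
ee_pos: [0.4843, 0.2917, 0.091]
tool_rot: [[-0.444, 0.896, 0.0], [0.896, 0.444, 0.002], [0.002, 0.001, -1.0]]
ft_force: [0.0, -0.6, 0.6]
width: 0.0685
gripper_force: 0.0
goal shift [-0.033 -0.008  0.376] rz 0.007 now [0.4844 0.2913 0.0911] yaw 26.3 opening 0.804
goal shift [-1.304 -0.022  0.373] rz 0.007 now [0.4844 0.2913 0.0911] yaw 26.3 opening 0.804
```

View pics/w2.png

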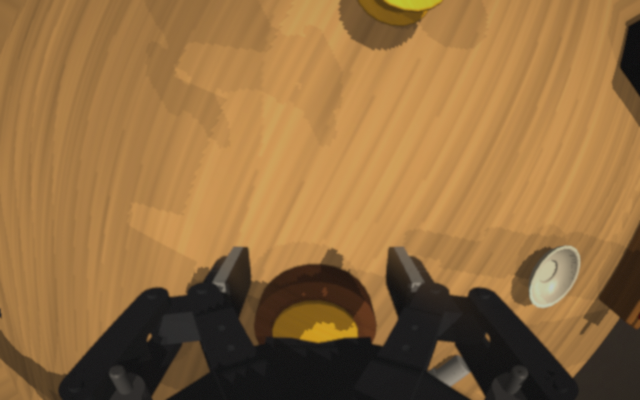

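The wrist view shows the block centred between the fingers at about (315,305), with nothing under them. Next I go down.

```bash
python3 -m inch '[[0.8,0,-0.01,0.2,0,0,0],[0.8,0,-0.01,0.375,0,0,0],[0.8,0,-0.01,0.375,0,0,0],[0.8,-0.1,-0.01,0.375,0,0,0],[0.8,-0.17,-0.01,0.375,0,0,0],[0.8,-0.22,-0.01,0.375,0,0,0],[0.8,-0.26,-0.01,0.375,0,0,0],[0.8,-0.3,-0.01,0.375,0,0,0],[0.8,-0.34,-0.01,0.375,0,0,0],[0.8,-0.38,-0.01,0.375,0,0,0],[0.8,-0.42,-0.01,0.375,0,0,0],[0.8,-0.46,-0.01,0.375,0,0,0]]'
python3 - <<'E'
from h import *
d=env.get_image("top");cv2.imwrite("pics/top3.png",d["image"][160:280,210:430,::-1].repeat(3,0).repeat(3,1))
goal((.617-.4333*.048,.0125+.9013*.048,.016),25.7)
E
```

```text
time_s: 2.63
ee_pos: [0.5238, 0.2081, 0.0167]
tool_rot: [[-0.441, 0.897, 0.001], [0.897, 0.441, 0.004], [0.003, 0.002, -1.0]]
ft_force: [-2.5, 6.5, 4.2]
width: 0.0685
gripper_force: 3.3
goal shift [-0.83  -0.009  0.003] rz 0.004 now [0.5249 0.2057 0.0168] yaw 26.1 opening 0.805
```

View pics/top3.png

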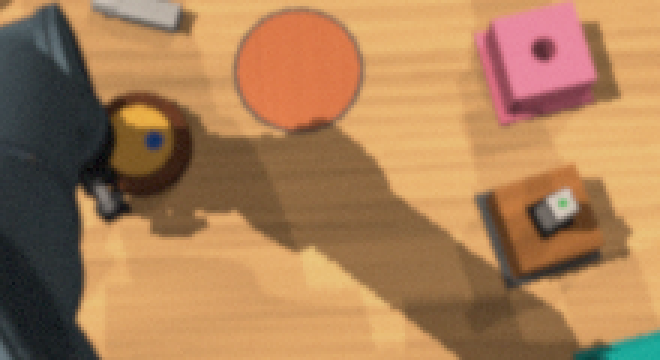

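The block at crop (148,145) is nested in the fingers and following. I keep pushing.

```bash
python3 -m inch '[[0.8,-0.05,-0.003,0.003,0,0,0],[0.8,-0.11,-0.003,0.003,0,0,0],[0.8,-0.18,-0.003,0.003,0,0,0],[0.8,-0.25,-0.003,0.003,0,0,0],[0.8,-0.32,-0.005,0.003,0,0,0],[0.8,-0.39,-0.005,0.003,0,0,0],[0.8,-0.46,-0.005,0.003,0,0,0],[0.8,-0.53,-0.005,0.003,0,0,0],[0.8,-0.58,-0.005,0.003,0,0,0],[0.8,-0.62,-0.005,0.003,0,0,0],[0.8,-0.64,-0.005,0.003,0,0,0],[0.8,-0.65,-0.005,0.003,0,0,0]]'
python3 - <<'E'
from h import *
d=env.get_image("top");cv2.imwrite("pics/top4.png",cv2.resize(d["image"][130:250,230:400,::-1],None,fx=4,fy=4,interpolation=cv2.INTER_CUBIC))
goal((.617-.4333*.048,.0125+.9013*.048,.016),25.7)
E
```

```text
time_s: 3.68
ee_pos: [0.5802, 0.0902, 0.016]
tool_rot: [[-0.44, 0.898, 0.0], [0.898, 0.44, 0.003], [0.003, 0.002, -1.0]]
ft_force: [-2.8, 6.7, 7.9]
width: 0.0682
gripper_force: 6.0
goal shift [-0.189 -0.004 -0.001] rz 0.005 now [0.5802 0.0901 0.016 ] yaw 26.1 opening 0.805
```

View pics/top4.png

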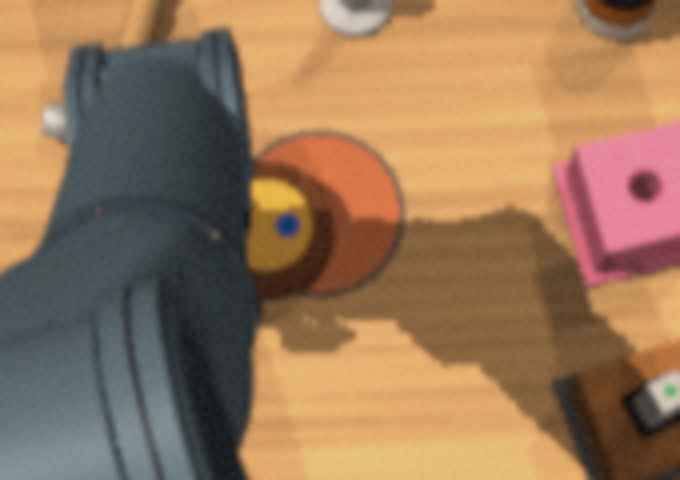

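The blue dot is at crop (287,225), full-image (301.6,186); the plate rim spans crop x ~250–403. A few cm remain.

Run:
```python
from h import *
d=env.get_image("top")
print(blobs(d,(95,90,40),(130,255,255),(290,170,330,205),4,.035)[:3])
print(onz(d,230+(334.5)/4-.5,130+(225.5)/4-.5,.03), env.get_state()["ee_pos"])
```

```text
[(8.0, 301.5, 185.6, array([0.6003, 0.035 ]), ((301.5, 185.5), (3.0, 3.0), 90.0))]
[0.5995747 0.0014503 0.03     ] [0.58017151 0.09013328 0.01594146]
```

```bash
python3 -m inch '[[0.8,-0.03,0,0,0,0,0],[0.8,-0.07,0,0,0,0,0],[0.8,-0.11,0,0,0,0,0],[0.8,-0.15,0,0,0,0,0],[0.8,-0.18,0,0,0,0,0],[0.8,-0.195,0,0,0,0,0],[0.8,-0.205,0,0,0,0,0],[0.8,-0.207,0,0,0,0,0],[0.8,-0.207,0,0,0,0,0]]'; python3 -m inch '[[0.8,0.06,0,0,0,0,0],[0.8,0.15,0,0,0,0,0],[0.8,0.3,0,-0.1,0,0,0],[0.8,0.35,0,-0.3,0,0,0],[0.8,0.35,0,-0.5,0,0,0],[0.8,0.35,0,-0.7,0,0,0],[0.8,0.35,0,-0.9,0,0,0],[0.8,0.35,0,-1,0,0,0],[0.8,0.35,0,-1,0,0,0]]'
python3 - <<'E'
from h import *
d=env.get_image("top");cv2.imwrite("pics/top5.png",cv2.resize(d["image"][130:270,250:430,::-1],None,fx=4,fy=4,interpolation=cv2.INTER_CUBIC))
print(blobs(d,(95,90,40),(130,255,255),(290,160,340,205),4,.035)[:3])
E
```

```text
time_s: 4.53
ee_pos: [0.598, 0.0531, 0.0158]
tool_rot: [[-0.441, 0.898, 0.0], [0.898, 0.441, 0.003], [0.002, 0.001, -1.0]]
ft_force: [-2.4, 5.1, 5.2]
width: 0.0685
gripper_force: 4.6
time_s: 5.28
ee_pos: [0.5701, 0.1144, 0.2204]
tool_rot: [[-0.439, 0.898, 0.009], [0.898, 0.439, 0.002], [-0.002, 0.009, -1.0]]
ft_force: [0.8, 0.3, 0.1]
width: 0.0682
gripper_force: 0.0
[(10.0, 314.0, 179.5, array([ 0.6173, -0.0018]), ((314.0, 179.5), (3.0, 4.0), 90.0))]
```

View pics/top5.png

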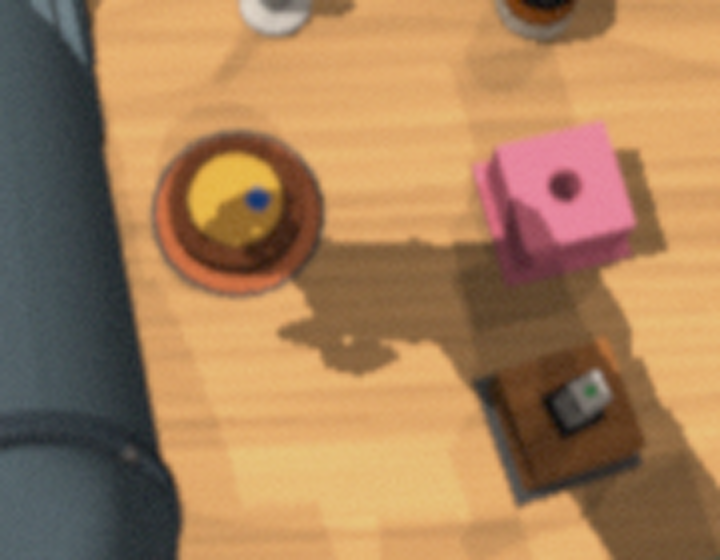

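The medal at crop (236,199) and plate rim centre at (238,213) put the block wholly on the plate (copper visible all round). Next I move to the pen and view it with the wrist camera.

```bash
python3 - <<'E'
from h import *
d=env.get_image("top")
f=lambda a,b,z: np.round(onz(d,250+(a+.5)/4-.5,130+(b+.5)/4-.5,z)[:2],4)
print("medal",f(236,199.5,.035),"plate",f(238,213,0),"dot",f(257.5,199,.035))
goal((.471,-.287,.25),17)
E
python3 -m inch '[[1,-0.95,-0.4,-0.1,0,0,0],[1,-0.95,-0.4,-0.1,0,0,0],[1,-0.95,-0.4,-0.1,0,0,0],[1,-0.95,-0.4,-0.1,0,0,0],[1,-0.95,-0.4,-0.1,0,0,0],[1,-0.95,-0.4,-0.1,0,0,0],[1,-0.95,-0.4,-0.1,0,0,0]]'
python3 - <<'E'
from h import *
goal((.471,-.287,.25),17)
E
```

```text
medal [0.6179 0.0138] plate [0.6173 0.0131] dot [ 0.6176 -0.0018]
goal shift [-1.59  -1.312 -0.175] rz 0.101 now [0.5672 0.114  0.2154] yaw 26.1 opening 0.81
time_s: 5.97
ee_pos: [0.5773, -0.0956, 0.233]
tool_rot: [[-0.434, 0.901, -0.003], [0.901, 0.434, -0.001], [0.0, -0.003, -1.0]]
ft_force: [0.3, 1.0, -0.0]
width: 0.0854
gripper_force: 0.0
goal shift [-0.632 -0.894 -0.082] rz 0.097 now [ 0.5773 -0.0956  0.233 ] yaw 25.7 opening 1.004
```

```bash
python3 -m inch '[[1,-0.63,-0.89,-0.08,0,0,0.1],[1,-0.63,-0.89,-0.08,0,0,0.1],[1,-0.63,-0.89,-0.08,0,0,0.1],[1,-0.63,-0.89,-0.08,0,0,0.1],[1,-0.63,-0.89,-0.08,0,0,0.1],[1,-0.63,-0.89,-0.08,0,0,0.1],[1,-0.63,-0.89,-0.08,0,0,0.1],[1,-0.63,-0.89,-0.08,0,0,0.1]]'
python3 - <<'E'
from h import *
d=env.get_image("wrist");cv2.imwrite("pics/w6.png",d["image"][:,:,::-1])
print(d["fx"],d["cx"],d["cy"],np.round(d["world_to_cam"],4).tolist())
goal((.448,-.2106,.25),17)
E
```

```text
time_s: 6.63
ee_pos: [0.4741, -0.2821, 0.2495]
tool_rot: [[-0.293, 0.956, -0.002], [0.956, 0.293, 0.002], [0.002, -0.001, -1.0]]
ft_force: [-0.2, -0.5, -0.6]
width: 0.0853
gripper_force: 0.0
309.70691628693146 317.9711841547972 200.92818298179893 [[0.956, 0.2933, -0.0015, -0.3706], [-0.2817, 0.9167, -0.2835, 0.4298], [-0.0818, 0.2715, 0.959, -0.2719], [0.0, 0.0, 0.0, 1.0]]
goal shift [ 0.376 -0.024 -0.001] rz 0.002 now [ 0.4748 -0.2811  0.2496] yaw 17.2 opening 1.006
```

View pics/w6.png

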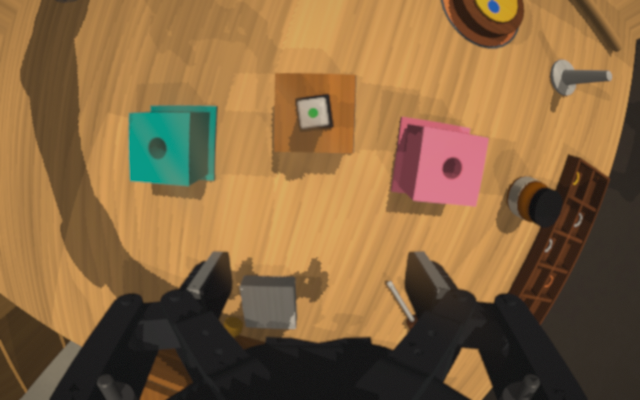

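The wrist view shows the pen top at (314,113), turned a few degrees relative to its stand (stand top spans 275–355, 73–153). I measure its yaw and position.

```bash
cat >> h.py <<'E'
def wz(d,uv,z):
    W=np.array(d["world_to_cam"]);R=W[:3,:3];c=-R.T@W[:3,3];out=[]
    for u,v in np.reshape(uv,(-1,2)):
        a=np.array([(u-d["cx"])/d["fx"],(v-d["cy"])/d["fy"]]);t=np.linalg.norm(a);k=np.sin(t)/max(t,1e-9)
        r=R.T@np.array([a[0]*k,-a[1]*k,-np.cos(t)]); out.append((c+r*(z-c[2])/r[2])[:2])
    return np.array(out)
E
python3 - <<'E'
from h import *
d=env.get_image("wrist"); hsv=cv2.cvtColor(d["image"],cv2.COLOR_RGB2HSV)
for n,m,z in [("top",cv2.inRange(hsv,(0,0,110),(180,75,255)),.143),("dark",cv2.inRange(hsv,(0,0,0),(180,255,75)),.077),("green",cv2.inRange(hsv,(45,80,60),(80,255,255)),.143)]:
    k=np.zeros_like(m);k[85:140,288:340]=m[85:140,288:340]
    c=max(cv2.findContours(k,0,1)[0],key=cv2.contourArea)
    w=wz(d,c,z).astype(np.float32); print(n,cv2.contourArea(c),cv2.boundingRect(c),[np.round(np.array(x),4) for x in cv2.minAreaRect(w)])
E
```

```text
top 745.5 (296, 98, 32, 31) [array([ 0.449, -0.213]), array([0.0218, 0.0218]), np.float64(24.4756)]
dark 64.5 (307, 96, 24, 33) [array([ 0.4583, -0.2063]), array([0.0177, 0.036 ]), np.float64(47.758)]
green 63.5 (307, 109, 10, 10) [array([ 0.4491, -0.2131]), array([0.0071, 0.0065]), np.float64(62.3176)]
```

```bash
python3 - <<'E'
from h import *
goal((.449,-.213,.17),24.5)
E
python3 -m inch '[[0.7,0.36,-0.02,0,0,0,-0.08],[0.7,0.36,-0.02,0,0,0,-0.08],[0.7,0.36,-0.02,0.2,0,0,-0.08],[0.7,0.36,-0.02,0.3,0,0,-0.08],[0.7,0.36,-0.02,0.3,0,0,-0.08]]'
python3 - <<'E'
from h import *
goal((.449,-.213,.10),24.5)
E
```

```text
goal shift [ 0.362 -0.024  0.399] rz -0.081 now [ 0.4751 -0.2809  0.2497] yaw 17.2 opening 1.001
time_s: 7.15
ee_pos: [0.4474, -0.212, 0.187]
tool_rot: [[-0.415, 0.91, -0.007], [0.91, 0.415, 0.003], [0.006, -0.005, -1.0]]
ft_force: [-0.5, 0.5, -0.6]
width: 0.0597
gripper_force: 0.0
goal shift [-0.01   0.007  0.435] rz 0.0 now [ 0.4474 -0.212   0.187 ] yaw 24.5 opening 0.702
```

```bash
python3 -m inch '[[0.7,-0.01,0.005,0.2,0,0,0],[0.7,-0.01,0.005,0.435,0,0,0],[0.7,-0.01,0.005,0.435,0,0,0],[0.7,-0.01,0.005,0.435,0,0,0],[0.2,-0.01,0.005,0.435,0,0,0],[0,-0.01,0.005,0.435,0,0,0],[0,-0.01,0.005,0.435,0,0,0],[0,-0.01,0.005,0.435,0,0,0],[0,-0.01,0.005,0.435,0,0,0],[0,-0.01,0.005,0.435,0,0,0]]' 40
python3 - <<'E'
from h import *
goal((.449,-.213,.22),24.5)
E
```

```text
time_s: 7.98
ee_pos: [0.4525, -0.218, 0.1059]
tool_rot: [[-0.41, 0.912, 0.004], [0.912, 0.41, -0.001], [-0.002, 0.003, -1.0]]
ft_force: [-0.4, 0.3, 8.3]
width: 0.0215
gripper_force: 39.5
goal shift [ 0.029 -0.004 -0.571] rz -0.003 now [ 0.4525 -0.218   0.1059] yaw 24.2 opening 0.253
```

```bash
python3 -m inch '[[0,0,0,-0.08,0,0,0],[0,0,0,-0.2,0,0,0],[0,0,0,-0.35,0,0,0],[0,0,0,-0.5,0,0,0],[0,0,0,-0.6,0,0,0],[0,0,0,-0.6,0,0,0],[0,0,0,-0.6,0,0,0]]'
python3 - <<'E'
from h import *
for n in ["side","top","wrist"]:
    d=env.get_image(n);cv2.imwrite(f"pics/{n}7.png",d["image"][:,:,::-1])
a=cv2.imread("pics/side7.png")[60:260,300:520];b=cv2.imread("pics/wrist7.png")[150:350,210:430]
cv2.imwrite("pics/c7.png",cv2.resize(np.vstack([a,b]),None,fx=1.5,fy=1.5))
goal((.6175,-.0018,.19),24.5)
E
```

```text
time_s: 8.57
ee_pos: [0.4517, -0.2176, 0.2254]
tool_rot: [[-0.41, 0.912, 0.004], [0.912, 0.41, -0.001], [-0.002, 0.003, -1.0]]
ft_force: [-0.9, 0.6, -1.1]
width: 0.0217
gripper_force: 39.5
goal shift [0.638 1.205 0.163] rz -0.003 now [ 0.4501 -0.217   0.2228] yaw 24.2 opening 0.253
```

View pics/c7.png

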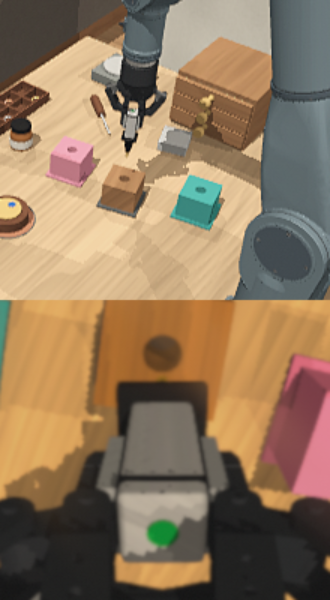

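The pen is held upright between the pads, clear of the stand (side crop tip at (128,150); wrist crop green top at (163,532)). I measure where it sits in the tool frame.

```bash
cat > pen.py <<'E'
from h import *
d=env.get_image("wrist");hsv=cv2.cvtColor(d["image"],cv2.COLOR_RGB2HSV)
m=cv2.inRange(hsv,(45,80,60),(80,255,255));k=np.zeros_like(m);k[270:340,290:350]=m[270:340,290:350]
c=max(cv2.findContours(k,0,1)[0],key=cv2.contourArea);(u,v),r=cv2.minEnclosingCircle(c)
s=env.get_state();R=np.array(s["tool_rot"]);e=np.array(s["ee_pos"])
p=np.r_[wz(d,[u,v],e[2]+.037)[0],e[2]+.037]
print("green",u,v,"pen top",p.round(4),"in tool",(R.T@(p-e)).round(4),"ee",e.round(4),"R22..",R[:,2].round(3))
E
python3 pen.py; python3 pen.py
python3 - <<'E'
from h import *
d=env.get_image("side");e=np.array(env.get_state()["ee_pos"])
print(px(d,e),[np.round(px(d,e+[0,0,-h]),1).tolist() for h in (0,.03,.06,.075,.091)])
cv2.imwrite("pics/s8.png",cv2.resize(d["image"][110:180,350:430,::-1],None,fx=7,fy=7,interpolation=cv2.INTER_CUBIC))
E
```

```text
green 318.0 305.0 pen top [ 0.4488 -0.2124  0.2597] in tool [ 0.0048  0.0006 -0.037 ] ee [ 0.4501 -0.217   0.2227] R22.. [-0.002  0.001 -1.   ]
green 318.0 305.0 pen top [ 0.4487 -0.2123  0.2597] in tool [ 0.005   0.0006 -0.037 ] ee [ 0.4502 -0.2171  0.2227] R22.. [-0.002  0.001 -1.   ]
(np.float64(387.95261005294014), np.float64(142.5893587545982)) [[388.0, 142.6], [387.0, 149.8], [386.0, 156.9], [385.5, 160.4], [385.0, 164.0]]
```

View pics/s8.png

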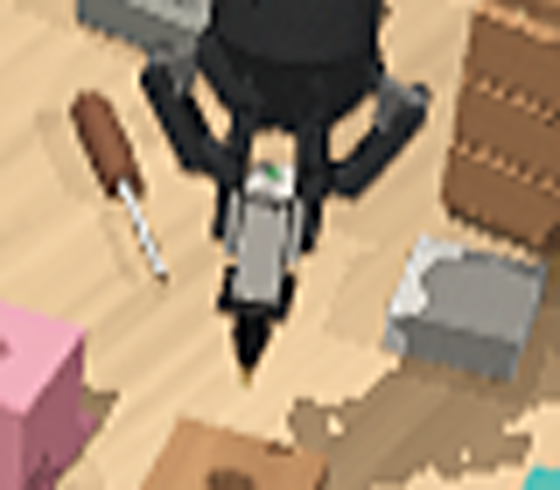

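```bash
python3 -m inch '[[0,0.04,0.08,0,0,0,0],[0,0.1,0.2,0,0,0,0],[0,0.18,0.34,0,0,0,0],[0,0.26,0.48,0.02,0,0,0],[0,0.34,0.62,0.04,0,0,0],[0,0.42,0.76,0.06,0,0,0],[0,0.48,0.88,0.08,0,0,0],[0,0.52,0.96,0.1,0,0,0],[0,0.54,1,0.12,0,0,0],[0,0.54,1,0.12,0,0,0],[0,0.54,1,0.12,0,0,0]]'
python3 - <<'E'
from h import *
goal((.6191,-.0066,.16),24.2)
E
```

```text
time_s: 9.78
ee_pos: [0.5881, -0.0383, 0.1991]
tool_rot: [[-0.409, 0.912, -0.002], [0.912, 0.409, -0.001], [-0.0, -0.002, -1.0]]
ft_force: [-0.1, -1.2, -2.0]
width: 0.0217
gripper_force: 39.4
goal shift [0.081 0.207 0.195] rz -0.0 now [ 0.5881 -0.0383  0.1991] yaw 24.2 opening 0.256
```

```bash
python3 -m inch '[[0,0.03,0.07,0.05,0,0,0],[0,0.06,0.14,0.1,0,0,0],[0,0.08,0.19,0.15,0,0,0],[0,0.08,0.205,0.18,0,0,0],[0,0.08,0.205,0.195,0,0,0],[0,0.08,0.205,0.195,0,0,0],[0,0.08,0.205,0.195,0,0,0],[0,0.08,0.205,0.195,0,0,0]]'; python3 pen.py
python3 - <<'E'
from h import *
goal((.6191,-.0066,.1195),24.2)
d=env.get_image("top");print([b[:4] for b in blobs(d,(95,90,40),(130,255,255),(290,160,340,205),3,.035)[:3]])
d=env.get_image("side");e=np.array(env.get_state()["ee_pos"]);R=np.array(env.get_state()["tool_rot"])
t=px(d,e+R@[.005,.0006,.0905]);q=px(d,(.6176,-.0018,.035));print("pred tip",t,"pred dot",q)
u,v=int(t[0]),int(t[1]);print(u-40,v-25)
print([b[:4] for b in blobs(d,(95,90,40),(130,255,255),(u-30,v-10,u+30,v+40),3,.035)[:3]])
a=cv2.resize(d["image"][v-25:v+45,u-40:u+40,::-1],None,fx=7,fy=7,interpolation=cv2.INTER_CUBIC);cv2.imwrite("pics/s9.png",a)
E
```

```text
time_s: 10.45
ee_pos: [0.6197, -0.0066, 0.1613]
tool_rot: [[-0.409, 0.913, 0.0], [0.913, 0.409, -0.001], [-0.001, 0.0, -1.0]]
ft_force: [0.3, -0.2, -1.1]
width: 0.0211
gripper_force: 39.5
green 318.4047546386719 305.5 pen top [ 0.6185 -0.0019  0.1983] in tool [ 0.0045  0.0005 -0.037 ] ee [ 0.6199 -0.0063  0.1613] R22.. [ 0.001 -0.    -1.   ]
goal shift [ 0.    -0.004  0.209] rz -0.0 now [ 0.6199 -0.0063  0.1613] yaw 24.2 opening 0.253
[]
pred tip (np.float64(307.0082364152912), np.float64(188.45516677857395)) pred dot (np.float64(307.4376016013729), np.float64(196.06704845616215))
267 163
[(4.0, 307.6, 195.8, array([ 0.6182, -0.0032]))]
```

View pics/s9.png

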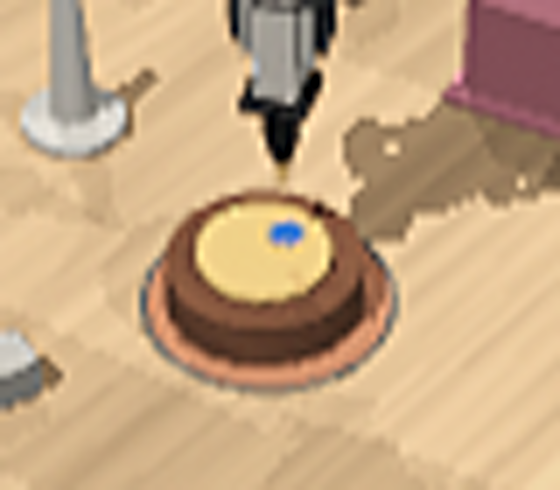

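The tip at crop (283,180) is just above the blue dot at (286,233), in agreement with the prediction. I lower slowly.

```bash
python3 -m inch '[[0,0,-0.003,0.04,0,0,0],[0,0,-0.003,0.08,0,0,0],[0,0,-0.003,0.12,0,0,0],[0,0,-0.003,0.15,0,0,0],[0,0,-0.003,0.17,0,0,0],[0,0,-0.003,0.18,0,0,0],[0,0,-0.003,0.19,0,0,0],[0,0,-0.003,0.2,0,0,0],[0,0,-0.003,0.205,0,0,0],[0,0,-0.003,0.205,0,0,0],[0,0,-0.003,0.205,0,0,0],[0,0,-0.003,0.205,0,0,0]]'; python3 pen.py
python3 - <<'E'
from h import *
for i in range(3):
    d=env.get_image("side");s=env.get_state();print(s["ft_force"],s["ee_pos"],s["time_s"])
a=cv2.resize(d["image"][158:228,267:347,::-1],None,fx=7,fy=7,interpolation=cv2.INTER_CUBIC);cv2.imwrite("pics/s10.png",a)
E
```

```text
time_s: 11.6
ee_pos: [0.6194, -0.0057, 0.12]
tool_rot: [[-0.41, 0.912, 0.0], [0.912, 0.41, 0.0], [-0.0, 0.0, -1.0]]
ft_force: [-0.9, -0.4, 1.2]
width: 0.0217
gripper_force: 39.7
green 318.0 305.0 pen top [ 0.6179 -0.001   0.157 ] in tool [ 0.0049  0.0006 -0.037 ] ee [ 0.6194 -0.0057  0.12  ] R22.. [ 0.  0. -1.]
[-1.05956526  0.0663226   0.3166357 ] [ 0.61934555 -0.00569893  0.11994039] 11.7
[-1.21023907  0.47186736  1.20245899] [ 0.61932089 -0.00570652  0.11985698] 11.75
[-0.37789734 -0.69311111  1.38152754] [ 0.6193341  -0.00571517  0.11983016] 11.8
```

View pics/s10.png

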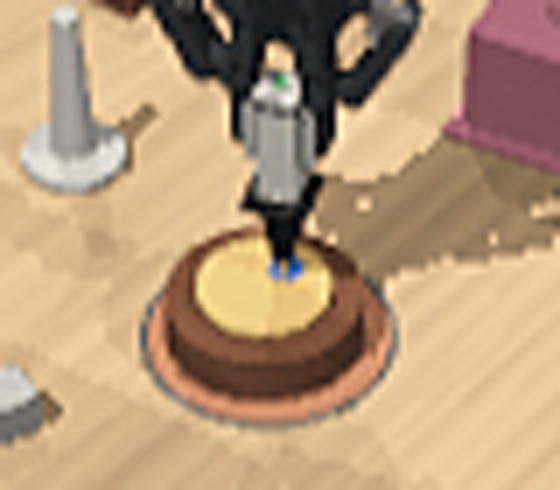

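The tip is on the blue dot at crop (285,268), and the block is still within the plate. I average the force to check the press before handing in.

Run:
```python
from h import *
f=[]
for i in range(14):
    env.get_image("wrist");s=env.get_state();f.append(s["ft_force"])
m=np.mean(f,0);print(m,np.std(f,0),s["ee_pos"],s["gripper_force"])
if 0.2<m[2]<2.2: print(env.close_job())
```

```text
[-1.4359867  -0.20139129  1.31559408] [0.56041805 0.2317738  0.53793421] [ 0.61931967 -0.00570412  0.11970539] 39.72759783267975
the job is handed in; nothing more can be done
None
```

The job is handed in, result not reported: the block is on the copper plate, centred to about 1 mm by camera, and the gripped pen stands upright on the blue dot, pressing at an estimated 2.5 N (about 6 mm in).

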